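Slide the tiffin through the food safe's swing flap

TASK

Push the round steel tiffin tin along the table, through the swing flap of the turquoise food safe, until it stands upright right inside; then draw the fingers back out so that the flap swings down and hangs fully shut behind it. Only push the tin with the fingers: do not lift or tip it or send it skidding, do not ram the safe, and leave the green jar, the clear box and the slotted spoon where they are.

Things in the scene. Friction and masses are not known exactly. Their poses are not given: they have to be found in the camera images.
- safe: Turquoise wooden food safe fixed to the table, clear roof, back and sides; outside 250 mm wide, 247 high. Origin: on the table midway between the door posts, in the plane of the shut flap; x points inwards through the doorway (the way to push), y left, z up. No sill or floor: the table runs straight in. Inside free: x 7 to 250 mm, y -113 to +113 mm.
- lintel (a point): Middle of the lintel's underside, 208 mm above the table, over the safe's origin. Doorway 180 mm wide (safe y -90 to +90). Lintel (35 mm high) and posts (35 mm wide) are 14 mm thick (x -7 to +7). Only a hand tilted with its fingertips leading, about 45 degrees, can reach in under it.
- flap (a joint): Angle of the flap: 0 hanging shut, grows as its bottom edge swings inwards (safe +x), to 1.35; it cannot swing outwards. Dark turquoise board with a yellow outline, 170 mm wide, 176 high, 8 thick, 120 g, hinged at its top edge (safe x 0, z 200 mm). Damped; falls shut by itself in about a second.
- flap_edge (a point): Middle of the flap's bottom edge, 24 mm above the table when shut. A tin slid against the flap pushes it open (under 2 N); the flap then rides on the tin's lid and the fingers, and drops off the lid only once the tin's near side is some 75 mm past the doorway plane (tin's centre 115 mm past).
- tiffin: Closed round steel tiffin tin standing loose on the table in front of the flap, 80 mm diameter, 40 mm high, about 0.3 kg, flat lid. Origin: centre of its underside; z up. It may stand up to 45 mm to one side of the doorway's middle line.
- jar: Closed green ceramic jar with a knobbed lid, 90 mm diameter, 127 mm high, loose bystander to the right of the way in. Origin: centre of its underside.
- clear_box: Transparent plastic box with orange sweets in it, 94 x 74 x 65 mm, loose bystander also to the right of the way in. Origin: centre of its underside.
- spoon: Steel slotted spoon, flat, 204 mm long along its x axis, 58 mm wide at the round head (at +x), 4 mm thick, loose bystander lying across the push line, well behind the tin (350 mm or so before the doorway). Origin: on the table, near the middle (x -120 at the handle end to +84 at the head's end).
There are look-alikes about, which are no part of the job. Several things look just like the tiffin: the one meant starts farthest to the robot's left.

How it is judged:
By the outcome, as a careful person would: the job done as asked, in the order asked, and still so for the second after the job is handed in, with the robot touching nothing.
It also fails if it takes over 45 s, if anything falls off the work surface, if the arm or the gripper's body presses on something with over 40 N, if the wrist force passes 120 N, or if a joint passes its speed limit or range.

ROBOT

A 6-joint arm with a two-finger parallel gripper is mounted at the origin on the work surface. World frame = base frame: x ahead of the robot, y to its left, z up, the work surface at z = 0. Lengths are in m, angles in degrees, forces in N, time in s.
With the tool pointing down it reaches from about 0.4 to 0.825 m from the base axis. Payload 7 kg.
Tool frame: the origin (TCP) lies midway between the tips of the shut fingers; the grasp point (between the pads) lies 19 mm behind it; z points along the fingers, y is the direction in which the jaws open and shut (so a half turn about z gives the same grasp; the last joint's range is limited). The gripper opens to 88 mm and grips with 3 to 60 N. Pads are 19 mm wide; open, the fingers measure 130 mm over their backs; the gripper's body (78 mm by 193 mm) begins 47 mm behind the grasp point.
Start: joints at [81.538, 20.546, 0.682, 0, -70.136, -16.507], TCP at [0.285, 0.612, 0.227] pointing down, gripper open.
Joint ranges: [-176.03, 176.03], [-82.01, 121.73], [-58.28, 71.71], [-173.87, 95.51], [-174.79, -0.11], [-173.66, 173.66]. Speed limits (degrees/s): [136.94, 136.94, 172.46, 180, 180, 180].

INTERFACE

Orientations are given as a 3x3 rotation matrix whose columns are the frame's x, y, z axes.
In Python, from rig import robot gives the robot as it stands. Calls block until the motion is done:
- robot.goto(position, orientation): joint-space move of the TCP to a pose.
- robot.servo_line(position, ori=None, speed=0.15): straight line of the TCP; ori=None keeps the orientation; speed is the mean speed in m/s.
- robot.movej(angles): joint-space move.
- robot.move_gripper(opening): opening from 0.0 (shut) to 1.0 (fully open); the grip force is fixed at half the most; returns when the fingers have stopped.
- robot.dwell(seconds).
- robot.ik(position, orientation): joint angles nearest the present ones, or None.
- robot.grab_frame(name): name is "side" or "top" or "wrist"; returns (picture, depth): 480x640x3 uint8, red, green, blue; 480x640 float32, m along the optical axis (not along the pixel's ray), 0 where there is no reading.
- robot.camera_info(name): a dict with "vfov" (degrees; the focal length in pixels is half the picture's height over the tangent of half this angle, whatever the lens; pixels are square), "cx", "cy" (the principal point, pixels), "view" (4x4, takes a point from world to camera coordinates); the wrist camera has in their place "T_tool_cam" (4x4, takes a point from camera to tool coordinates, whose origin is the TCP and whose axes are the flange's). Camera axes: x right, y down, z forward; pixel columns grow to the right and rows downward; lengths in m; the calibration is good to about 2 mm. A picture is of the moment at which its call begins: read the wrist's pose just before it. camera_info takes no time and is no camera call.
A pose or a line that the arm cannot do raises robot.Unreachable and nothing moves.
- robot.job_done(): hands the job in, once; it reports no verdict.
Readings, each from a call of its own:
- robot.read_t(): time.
- robot.read_qpos(): joint angles.
- robot.read_qvel(): joint speeds.
- robot.read_effort(): joint torques, N m.
- robot.read_position(): TCP position.
- robot.read_tcp_rot(): TCP orientation.
- robot.read_force(): force on the tool from outside, world axes, zero at the start.
- robot.read_ft_torque(): the same for the moment, N m.
- robot.read_grip_width(): opening from 0.0 (shut) to 1.0 (fully open).
Only numpy, scipy, OpenCV 4.12 (cv2) and the standard library are available. Lean on these libraries where they do the work, as an engineer would, in place of code of your own. Each camera call takes 0.05 s, during which the arm holds its last target.

## Working session

There is one attempt and no reset: what is moved stays moved. The work goes in short steps, each a Python script; the robot and the scene stay as the last script left them, time stands still between calls to the robot, and variables do not carry over. Pictures are saved under pics/ and viewed, and the job is handed in when it is done.

```bash
ls; mkdir -p pics
cat > h.py <<'E'
import numpy as np, cv2
from rig import robot
def save(n,im): cv2.imwrite(f'pics/{n}.png',cv2.cvtColor(im,cv2.COLOR_RGB2BGR))
E
python3 - <<'E'
from h import *
for n in ("side","top","wrist"):
    im,d=robot.grab_frame(n); save(n+'0',im); np.save(f'{n}0.npy',d); print(n,robot.camera_info(n))
    np.save(f'{n}0im.npy',im)
print(robot.read_t(),robot.read_tcp_rot(),robot.read_position(),robot.read_grip_width())
E
```

```text
pics
side {'vfov': 51.60929425664102, 'cx': 315.6400365213557, 'cy': 238.4144984991135, 'view': array([[ 0.71472307, -0.69927243, -0.01374806, -0.52165911],
       [-0.51273039, -0.51048774, -0.6902969 ,  0.2793508 ],
       [ 0.47568738,  0.50042017, -0.72339559,  0.80529837],
       [ 0.        ,  0.        ,  0.        ,  1.        ]])}
top {'vfov': 43.03537868310722, 'cx': 306.5054544204375, 'cy': 238.07185387953055, 'view': array([[-0.01644827, -0.99973868,  0.0158754 , -0.17566461],
       [-0.99825923,  0.01552038, -0.05690024,  0.56116917],
       [ 0.05663898, -0.01678368, -0.99825364,  1.10168044],
       [ 0.        ,  0.        ,  0.        ,  1.        ]])}
wrist {'vfov': 70.25916091295193, 'cx': 322.5661846490594, 'cy': 243.49081200045234, 'T_tool_cam': array([[-5.41157097e-04, -9.67953753e-01, -2.51127935e-01,
         6.80666600e-02],
       [ 9.99999846e-01, -4.92762663e-04, -2.55589030e-04,
        -8.32927928e-04],
       [ 1.23651891e-04, -2.51128034e-01,  9.67953870e-01,
        -1.58667534e-01],
       [ 0.00000000e+00,  0.00000000e+00,  0.00000000e+00,
         1.00000000e+00]])}
0.15 [[ 9.06515059e-01 -4.22173248e-01 -4.44131871e-04]
 [-4.22173463e-01 -9.06514204e-01 -1.25101967e-03]
 [ 1.25535186e-04  1.32156885e-03 -9.99999119e-01]] [0.28477611 0.61157246 0.22581187] 0.9988581516612829
```

View pics/side0.png

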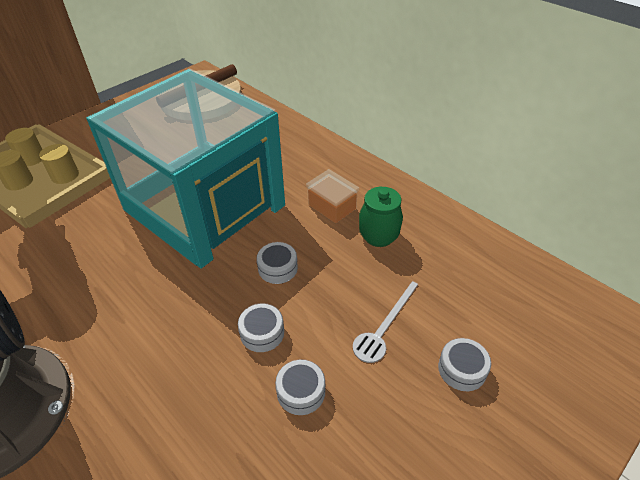

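View pics/top0.png

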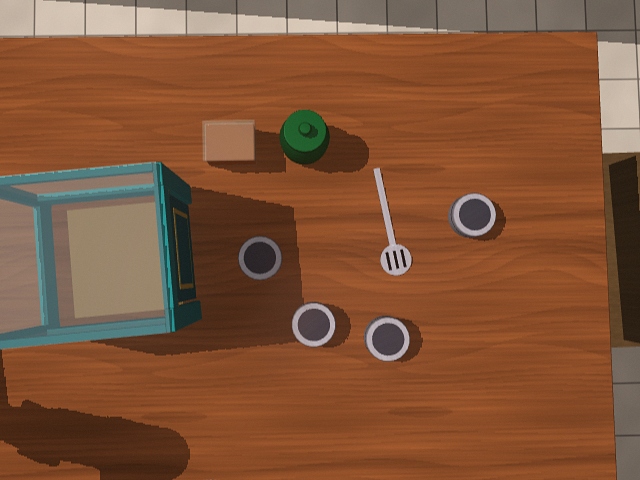

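View pics/wrist0.png

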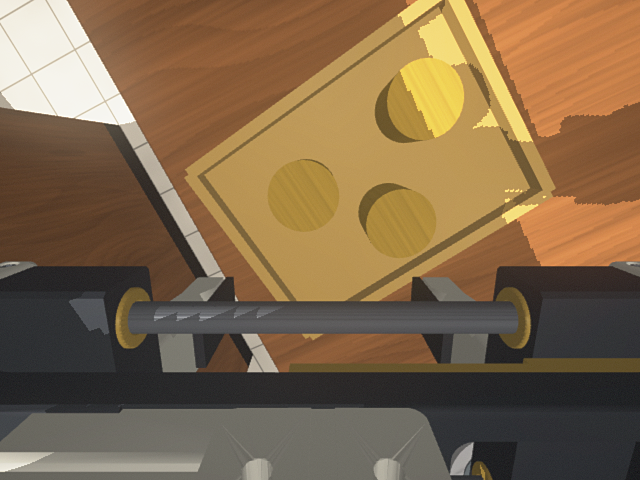

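The top view shows the target tin at about (260,258), in front of the flap at about (183,250). Look-alikes are at (314,325), (387,339) and (474,215), the spoon is at (390,220), the jar at (305,137) and the box at (229,141). Next I localize them from depth.

```bash
cat >> h.py <<'E'
def cloud(n,d,info=None):
    i=info or robot.camera_info(n); f=240/np.tan(np.radians(i['vfov']/2))
    v,u=np.mgrid[0:480,0:640]
    P=np.stack([(u-i['cx'])/f*d,(v-i['cy'])/f*d,d,np.ones_like(d)],-1)
    T=np.linalg.inv(i['view']) if 'view' in i else i['Tw']
    return (P@T.T)[...,:3]
E
python3 - <<'E'
from h import *
for n,pts in (("top",[(260,258),(314,325),(387,339),(474,215),(396,259),(377,170),(229,141),(305,129)]),("side",[(277,256),(300,380),(261,320),(466,357),(332,190),(383,196)])):
    d=np.load(n+'0.npy').astype(float); C=cloud(n,d)
    for u,v in pts: print(n,u,v,C[v,u].round(4))
    # lid fit
    for u,v in pts[:1]:
        s=C[v-40:v+40,u-40:u+40].reshape(-1,3); m=(s[:,2]>.033)&(s[:,2]<.05); 
        print('lid',m.sum(),s[m].min(0),s[m].max(0),s[m].mean(0), cv2.minEnclosingCircle(s[m][:,:2].astype(np.float32)))
    im=np.load(n+'0im.npy').astype(int); 
    t=(im[...,1]-im[...,0]>35)&(im[...,2]-im[...,0]>30)
    s=C[t&(d>0)]; print(t.sum(), np.percentile(s,[1,99],axis=0), np.histogram(s[:,2],bins=np.arange(0,.28,.02)))
    # yellow outline on flap + flap
d=np.load('side0.npy').astype(float);C=cloud('side',d);im=np.load('side0im.npy')
# flap polygon dark face
m=np.zeros((480,640),np.uint8);cv2.fillPoly(m,[np.array([[212,190],[258,165],[262,200],[216,229]])],1)
s=C[(m>0)&(d>0)];c=s.mean(0);w=np.linalg.svd(s-c,full_matrices=False)[2];print('flap plane',c,w[2],np.degrees(np.arctan2(w[2][1],w[2][0])),(s-c)@w[2]@((s-c)@w[2])/len(s))
# wireframe points: front posts: top right corner, bottoms
for u,v in [(204,255),(196,255),(280,205),(276,203),(200,240),(279,190),(180,175),(270,115)]: print(u,v,C[v,u].round(4),im[v,u])
E
```

```text
top 260 258 [ 0.5224 -0.1003  0.043 ]
top 314 325 [ 0.4013 -0.1951  0.0406]
top 387 339 [ 0.3739 -0.3254  0.0389]
top 474 215 [ 0.5941 -0.4883  0.0409]
top 396 259 [ 0.5175 -0.3508  0.0038]
top 377 170 [ 0.6846 -0.319   0.0054]
top 229 141 [ 0.7304 -0.0491  0.0633]
top 305 129 [ 0.7355 -0.1833  0.1252]
lid 1530 [ 0.48302999 -0.13795009  0.03342462] [ 0.56218493 -0.0604085   0.04688982] [ 0.52271078 -0.09929749  0.04026252] ((0.5230339169502258, -0.09907624870538712), 0.040011096745729446)
5761 [[0.39847522 0.01611876 0.24034088]
 [0.65639071 0.25876133 0.25032922]] (array([   3,    0,    0,    0,    0,    0,    0,    0,    0,    0,    0,
         34, 5696,    0]), array([0.  , 0.02, 0.04, 0.06, 0.08, 0.1 , 0.12, 0.14, 0.16, 0.18, 0.2 ,
       0.22, 0.24, 0.26, 0.28]))
side 277 256 [ 0.5241 -0.1028  0.0415]
side 300 380 [ 0.3759 -0.3269  0.0401]
side 261 320 [ 0.4059 -0.1946  0.0393]
side 466 357 [ 0.5975 -0.4893  0.0405]
side 332 190 [ 0.7217 -0.0601  0.0645]
side 383 196 [ 0.729  -0.191   0.1241]
lid 1104 [ 0.48334516 -0.1406676   0.03304406] [0.5678317  0.02727224 0.04982885] [ 0.5
[... 156 characters left out ...]
3   0.28180871  0.24845465]] (array([ 503,  902,  952, 1071,  878, 1211,  978, 1001,  901, 1206, 1043,
       1418, 4092,    0]), array([0.  , 0.02, 0.04, 0.06, 0.08, 0.1 , 0.12, 0.14, 0.16, 0.18, 0.2 ,
       0.22, 0.24, 0.26, 0.28]))
flap plane [0.53425274 0.02204509 0.11302489] [ 0.07980354 -0.99680992 -0.00117308] -85.42272354012654 1.2815498805980745e-06
204 255 [0.4284 0.0103 0.0309] [28 89 87]
196 255 [0.4135 0.0137 0.04  ] [31 97 96]
280 205 [0.6469 0.03   0.0112] [31 91 90]
276 203 [0.6353 0.0289 0.0255] [30 91 89]
200 240 [0.4295 0.0127 0.0718] [31 91 90]
279 190 [0.6482 0.0304 0.0547] [29 89 87]
180 175 [0.4239 0.0113 0.2371] [30 90 89]
270 115 [0.6459 0.0349 0.2428] [ 37 114 111]
```

Run:
```python
from h import *
im=np.load('side0im.npy'); save('sidecrop',cv2.resize(im[60:300,80:400],None,fx=2.5,fy=2.5,interpolation=cv2.INTER_CUBIC))
```

```text
(no output)
```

View pics/sidecrop.png

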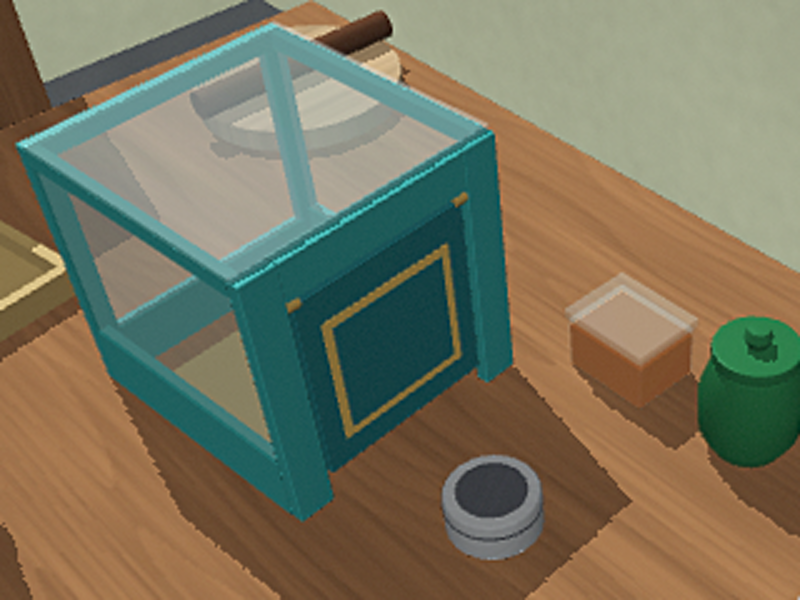

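Run:
```python
from h import *
n='side';d=np.load('side0.npy').astype(float);C=cloud(n,d);im=np.load('side0im.npy').astype(int)
t=(im[...,1]-im[...,0]>25)&(im[...,2]-im[...,0]>20)&(d>0)&(d<2)
s=C[t]; s=s[(s[:,2]>.03)&(s[:,2]<.19)&(s[:,0]>.38)&(s[:,0]<.68)&(s[:,1]<.06)]
h=s
import scipy.optimize
x=np.array([-0.0798,0.9968,0]);
for k in range(3):
    yv=np.array([-x[1],x[0],0]); a=h@x; b=h@yv
    f=np.percentile(a,3)
    front=h[np.abs(a-f)<.005]; A=np.c_[front[:,0],np.ones(len(front))]; sl=np.linalg.lstsq(A,front[:,1],rcond=None)[0]
    x=np.array([-sl[0],1,0]);x/=np.linalg.norm(x)
    print(x,np.degrees(np.arctan(sl[0])),f,len(front))
yv=np.array([-x[1],x[0],0]);a=front@x;b=front@yv;print(np.median(a),np.percentile(b,[0,.5,1,99,99.5,100]))
top=C[t];top=top[(top[:,2]>.243)&(top[:,0]<.7)]; print('side top extents',np.percentile(top@yv,[.5,2,98,99.5]),np.percentile(top@x,[.5,2,98,99.5]))
d=np.load('top0.npy').astype(float);Ct=cloud('top',d);im=np.load('top0im.npy').astype(int)
t=(im[...,1]-im[...,0]>25)&(d>0);top=Ct[t];top=top[(top[:,2]>.235)&(top[:,2]<.26)]; print('top extents',np.percentile(top@yv,[.2,1,99,99.8]),np.percentile(top@x,[.2,1,99,99.8]))
```

```text
[-0.08114391  0.9967024   0.        ] 4.6543208308728135 -0.02358401480684876 4784
[-0.08141914  0.99667995  0.        ] 4.6701427394110135 -0.024315388594759787 4775
[-0.08148009  0.99667497  0.        ] 4.673646461725457 -0.024464414798747627 4771
-0.021824529187964754 [-0.66316045 -0.65980237 -0.65859934 -0.41313706 -0.41281598 -0.41163767]
side top extents [-0.65830153 -0.65611069 -0.41266811 -0.41194783] [-0.02349432 -0.02102424  0.24103335  0.24342928]
top extents [-0.66161208 -0.66083146 -0.41422828 -0.41362261] [-0.02235662 -0.02177517  0.21997611  0.22690228]
```

Run:
```python
from h import *
i=robot.camera_info('wrist'); i=dict(vfov=i['vfov'],cx=i['cx'],cy=i['cy'],Tw=i['T_tool_cam'])
d=np.load('wrist0.npy').astype(float);C=cloud('w',d,i)
for v in range(250,480,20):
    print(v,[ (u,*(C[v,u]*1000).round().astype(int)) for u in (5,60,120,160,190,225,320,430,460,520,580,635) if d[v,u]>0 and d[v,u]<.25])
```

```text
250 []
270 [(5, np.int64(39), np.int64(-83), np.int64(-75)), (60, np.int64(40), np.int64(-68), np.int64(-76)), (120, np.int64(39), np.int64(-54), np.int64(-74)), (520, np.int64(39), np.int64(50), np.int64(-75)), (580, np.int64(39), np.int64(65), np.int64(-76)), (635, np.int64(39), np.int64(80), np.int64(-75))]
290 [(5, np.int64(40), np.int64(-70), np.int64(-89)), (60, np.int64(40), np.int64(-58), np.int64(-89)), (120, np.int64(37), np.int64(-48), np.int64(-84)), (190, np.int64(12), np.int64(-58), np.int64(-22)), (225, np.int64(9), np.int64(-45), np.int64(-16)), (430, np.int64(10), np.int64(47), np.int64(-17)), (460, np.int64(12), np.int64(58), np.int64(-22)), (520, np.int64(37), np.int64(46), np.int64(-83)), (580, np.int64(39), np.int64(56), np.int64(-89)), (635, np.int64(39), np.int64(67), np.int64(-89))]
310 [(5, np.int64(35), np.int64(-70), np.int64(-90)), (60, np.int64(35), np.int64(-58), np.int64(-90)), (120, np.int64(33), np.int64(-49), np.int64(-85)), (160, np.int64(31), np.int64(-41), np.int64(-82)), (190, np.int64(32), np.int64(-33), np.int64(-83)), (225, np.int64(32), np.in
[... 3872 characters left out ...]
25), np.int64(-41), np.int64(-117)), (120, np.int64(25), np.int64(-31), np.int64(-117)), (160, np.int64(25), np.int64(-25), np.int64(-117)), (430, np.int64(26), np.int64(15), np.int64(-118)), (520, np.int64(-2), np.int64(47), np.int64(-91)), (580, np.int64(-2), np.int64(62), np.int64(-90)), (635, np.int64(7), np.int64(66), np.int64(-99))]
470 [(5, np.int64(23), np.int64(-48), np.int64(-118)), (60, np.int64(23), np.int64(-40), np.int64(-118)), (120, np.int64(22), np.int64(-31), np.int64(-118)), (190, np.int64(22), np.int64(-21), np.int64(-118)), (520, np.int64(-9), np.int64(49), np.int64(-90)), (580, np.int64(-8), np.int64(64), np.int64(-90)), (635, np.int64(4), np.int64(65), np.int64(-101))]
```

```bash
cat >> h.py <<'E'
SX=np.array([-0.0814,0.99668,0]); SY=np.array([-SX[1],SX[0],0]); SO=np.array([0.5360,0.0285,0])
def W(x,y,z=0): return SO+x*SX+y*SY+np.array([0,0,z])
TIN=np.array([0.523,-0.0998,0])
def S(p): r=np.asarray(p)-SO; return np.array([r@SX,r@SY,p[2]])
END=W(.130,0)
D=END-TIN; L=np.linalg.norm(D); D/=L; DL=np.array([-D[1],D[0],0])
def ori(a=42,flip=1):
    a=np.radians(a); z=np.cos(a)*D-np.array([0,0,np.sin(a)]); y=DL*flip; x=np.cross(y,z)
    return np.c_[x,y,z]
E
python3 - <<'E'
from h import *
print(S(TIN),L,D)
for fl in (1,-1):
  for a in (40,45,50):
    R=ori(a,fl); print(fl,a,R[:,0].round(2))
    for s in (-.1,-.06,.03,.12,.21):
        q=robot.ik(list(TIN+D*s+[0,0,.016]),R.tolist()); print(s,None if q is None else np.round(q,1))
    q=robot.ik(list(TIN+D*-.1+[0,0,.25]),R.tolist()); print('up',None if q is None else np.round(q,1))
print(robot.ik([.285,.612,.5],robot.read_tcp_rot()), robot.ik([.5,-.3,.5],np.c_[-D,[D[1],-D[0],0],[0,0,-1]]))
print(robot.read_t())
E
```

```text
[-0.12681584  0.02340046  0.        ] 0.257879736393847 [0.00937646 0.99995604 0.        ]
1 40 [-0.01 -0.64 -0.77]
-0.1 [-31.6  42.7   5.2 -41.1 -85.6  47. ]
-0.06 [-29.   41.    1.9 -42.7 -83.   46.6]
0.03 [-22.6  37.8  -4.4 -46.7 -77.4  45.3]
0.12 [-15.5  35.3  -9.1 -51.1 -72.   43.5]
0.21 [ -7.7  33.4 -12.3 -55.7 -66.9  41. ]
up [ -31.8   27.8   13.8  -42.3 -103.3   31.6]
1 45 [-0.01 -0.71 -0.71]
-0.1 [-29.6  40.    2.7 -38.7 -81.1  45.3]
-0.06 [-26.8  38.4  -0.5 -40.3 -78.5  44.5]
0.03 [-20.1  35.2  -6.4 -44.2 -73.1  42.5]
0.12 [-12.6  32.6 -10.7 -48.3 -67.8  39.8]
0.21 [ -4.4  30.7 -13.5 -52.6 -62.7  36.4]
up [-29.6  25.5  12.2 -38.8 -99.8  30.4]
1 50 [-0.01 -0.77 -0.64]
-0.1 [-27.3  37.4   0.  -36.2 -76.4  43.1]
-0.06 [-24.4  35.8  -2.9 -37.7 -74.   42.1]
0.03 [-17.3  32.6  -8.5 -41.4 -68.7  39.2]
0.12 [ -9.3  30.1 -12.5 -45.2 -63.5  35.6]
0.21 [ -0.7  28.3 -14.9 -48.9 -58.5  31.2]
up [-27.2  23.3  10.3 -35.3 -96.3  28.8]
-1 40 [0.01 0.64 0.77]
-0.1 [ -31.6   42.7    5.2  -41.1  -85.6 -133. ]
-0.06 [ -29.    41.     1.9  -42.7  -83.  -133.4]
0.03 [ -22.6   37.8   -4.4  -46.7  
[... 496 characters left out ...]
]
-0.1 [ -27.3   37.4    0.   -36.2  -76.4 -136.9]
-0.06 [ -24.4   35.8   -2.9  -37.7  -74.  -137.9]
0.03 [ -17.3   32.6   -8.5  -41.4  -68.7 -140.8]
0.12 [  -9.3   30.1  -12.5  -45.2  -63.5 -144.4]
0.21 [  -0.7   28.3  -14.9  -48.9  -58.5 -148.8]
up [ -27.2   23.3   10.3  -35.3  -96.3 -151.2]Traceback (most recent call last):
  File "<stdin>", line 9, in <module>
  File "scipy/spatial/transform/_rotation.pyx", line 1143, in scipy.spatial.transform._rotation.Rotation.from_matrix
ValueError: Non-positive determinant (left-handed or null coordinate frame) in rotation matrix 0: [[-0.00937646  0.99995604  0.        ]
 [-0.99995604 -0.00937646  0.        ]
 [-0.          0.         -1.        ]].
```

Run:
```python
from h import *
R0=robot.read_tcp_rot()
robot.goto([.285,.612,.48],R0)
q=list(robot.read_qpos()); 
robot.move_gripper(.4)
R=ori(42)
qu=robot.ik(list(TIN+D*-.1+[0,0,.25]),R.tolist())
q[0]=qu[0]; robot.movej(q)
robot.movej(qu)
for n in ("side","wrist","top"):
    im,d=robot.grab_frame(n); save(n+'1',im); np.save(n+'1.npy',d)
print(robot.read_t(),robot.read_position(),robot.read_force(),robot.read_grip_width())
i=robot.camera_info('wrist'); i=dict(vfov=i['vfov'],cx=i['cx'],cy=i['cy'],Tw=i['T_tool_cam'])
im,d=robot.grab_frame('wrist')
```

```text
7.5833 [ 0.52224728 -0.20025797  0.25080042] [-0.33808489 -0.40156855 -0.14523111] 0.3978659010230178
```

View pics/side1.png

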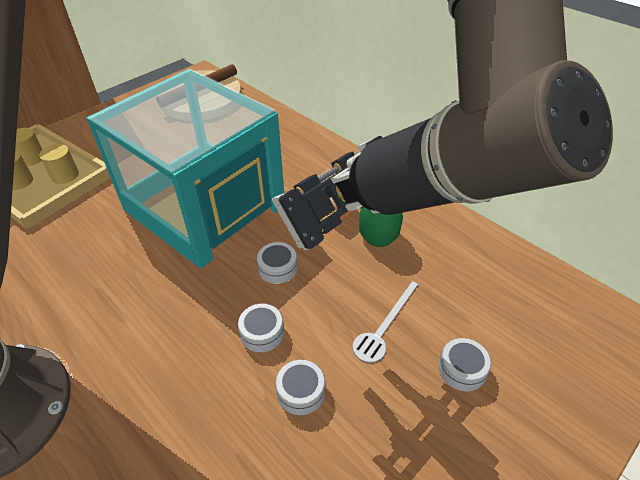

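View pics/wrist1.png

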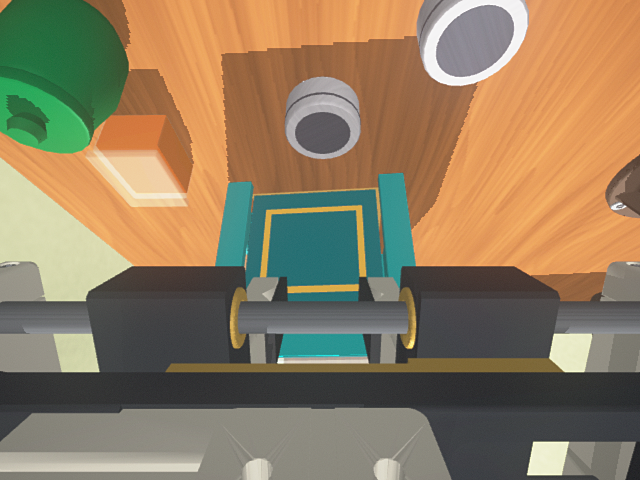

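Run:
```python
from h import *
i=robot.camera_info('wrist'); i=dict(vfov=i['vfov'],cx=i['cx'],cy=i['cy'],Tw=i['T_tool_cam'])
d=np.load('wrist1.npy').astype(float);C=cloud('w',d,i)*1000
for v in range(262,480,12):
    print(v,[ (u,*(C[v,u]).round().astype(int).tolist()) for u in (2,15,30,45,70,100,200,240,590,600,610,625,637) if d[v,u]>0 and d[v,u]<.25])
g=C[(d>0)&(d<.25)]; 
for z0 in range(-125,5,8):
    s=g[(g[:,2]>=z0)&(g[:,2]<z0+8)]
    if len(s): print(z0,len(s),s.min(0).round(),s.max(0).round())
```

```text
262 [(15, 38, -86, -68), (30, 38, -81, -69), (625, 38, 82, -69), (637, 38, 85, -69)]
274 [(2, 38, -82, -77), (15, 36, -82, -73), (30, 35, -82, -69), (200, 38, -31, -78), (240, 37, -22, -76), (625, 36, 80, -72), (637, 37, 80, -75)]
286 [(2, 35, -81, -78), (15, 33, -82, -74), (30, 32, -82, -70), (100, 38, -51, -86), (200, 38, -29, -86), (240, 34, -22, -76), (610, 31, 79, -69), (625, 33, 80, -72), (637, 34, 79, -76)]
298 [(2, 32, -80, -80), (15, 30, -82, -74), (30, 28, -82, -71), (100, 37, -49, -89), (200, 36, -28, -89), (240, 32, -22, -79), (610, 28, 79, -70), (625, 29, 81, -73), (637, 31, 81, -76)]
310 [(2, 31, -78, -83), (15, 30, -75, -82), (30, 31, -71, -83), (45, 30, -69, -81), (70, 30, -62, -82), (100, 34, -49, -90), (200, 34, -28, -89), (240, 31, -21, -83), (590, 31, 63, -83), (600, 31, 66, -82), (610, 30, 69, -82), (625, 31, 72, -83), (637, 31, 75, -82)]
322 [(2, 28, -78, -83), (15, 28, -74, -84), (30, 28, -72, -83), (45, 28, -67, -84), (70, 28, -61, -84), (100, 30, -51, -89), (200, 31, -28, -90), (240, 28, -21, -84), (590, 28, 63, -84), (600, 28, 66, -83), (610, 28, 69, -83), (
[... 3257 characters left out ...]
125 3232 [  20.  -49. -118.] [  26.   16. -117.]
-117 18215 [  11.  -57. -117.] [  27.   54. -109.]
-109 25918 [   1.  -63. -109.] [  26.   66. -101.]
-101 7371 [  -2.  -66. -101.] [ 26.  67. -93.]
-93 27391 [-18. -75. -93.] [ 39.  80. -85.]
-85 18400 [-26. -83. -85.] [ 39.  82. -77.]
-77 7519 [-34. -89. -77.] [ 39.  86. -69.]
-69 1926 [-37. -89. -69.] [ 39.  87. -61.]
-61 300 [ -3. -23. -61.] [ 11.  21. -53.]
-53 820 [ -9. -22. -53.] [  7.  21. -45.]
-45 169 [-10. -22. -45.] [  3.  20. -37.]
-37 199 [-11. -32. -37.] [ 11.  30. -29.]
-29 501 [-10. -34. -29.] [ 11.  32. -21.]
-21 623 [  2. -34. -21.] [ 11.  33. -13.]
-13 487 [ -1. -34. -13.] [11. 32. -5.]
-5 144 [ -4. -34.  -5.] [10. 32.  1.]
```

Run:
```python
from h import *
im=cv2.imread('pics/side1.png'); cv2.imwrite('pics/s1c.png',cv2.resize(im[100:280,240:480],None,fx=3.3,fy=3.3,interpolation=cv2.INTER_CUBIC))
```

```text
(no output)
```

View pics/s1c.png

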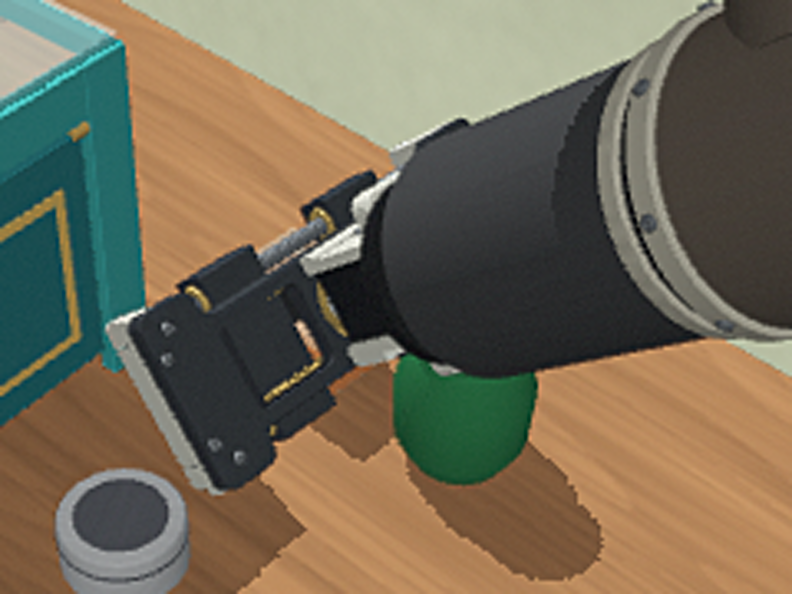

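View pics/top1.png

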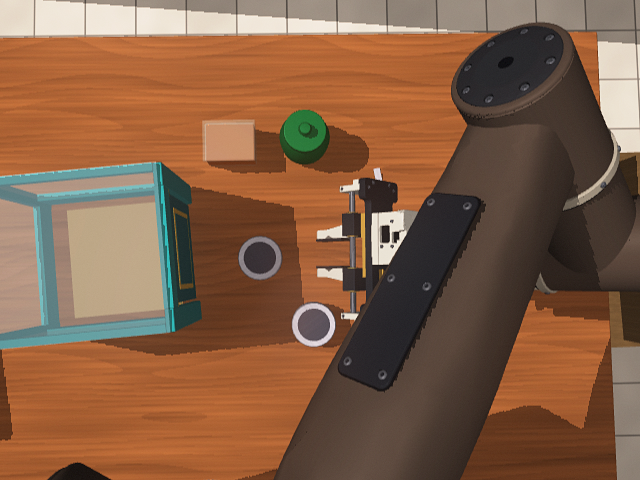

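Run:
```python
from h import *
R=np.array(robot.read_tcp_rot());p=np.array(robot.read_position())
for n in("side","top"):
    d=np.load(n+'1.npy').astype(float);C=cloud(n,d); d0=np.load(n+'0.npy')
    m=(d>0)&((d0-d>.03)|(d0==0)); T=((C[m]-p)@R)*1000
    for z0 in range(-420,10,15):
        s=T[(T[:,2]>=z0)&(T[:,2]<z0+15)&(np.hypot(T[:,0],T[:,1])<250)]
        if len(s)>5: r=np.hypot(s[:,0],s[:,1]);print(n,z0,len(s),np.percentile(s[:,:2],1,axis=0).round(),np.percentile(s[:,:2],99,axis=0).round(),np.percentile(r,[50,98]).round())
```

```text
side -420 4155 [-106.  -33.] [37. 49.] [ 55. 107.]
side -405 3488 [-115.  -20.] [38. 49.] [ 56. 115.]
side -390 2976 [-122.  -20.] [38. 49.] [ 55. 122.]
side -375 2360 [-128.  -26.] [38. 49.] [ 50. 128.]
side -360 1741 [-134.  -34.] [40. 49.] [ 49. 136.]
side -345 1527 [-127.  -41.] [46. 51.] [ 49. 131.]
side -330 788 [-52.  -1.] [43. 52.] [51. 53.]
side -315 808 [-48.   7.] [38. 48.] [47. 49.]
side -300 881 [-46.   3.] [38. 47.] [46. 47.]
side -285 810 [-46.   4.] [38. 47.] [46. 47.]
side -270 755 [-46.   3.] [39. 47.] [46. 47.]
side -255 701 [-46.   2.] [39. 47.] [46. 47.]
side -240 645 [-46.   4.] [37. 47.] [46. 47.]
side -225 606 [-46.   4.] [39. 47.] [46. 47.]
side -210 569 [-46.   3.] [39. 47.] [46. 47.]
side -195 28 [-44.  13.] [36. 46.] [46. 47.]
side -180 383 [-39.   3.] [32. 38.] [37. 40.]
side -165 60 [-40.  -6.] [37. 18.] [39. 41.]
side -150 59 [-23.   6.] [25. 19.] [26. 28.]
side -135 257 [-23.  -5.] [26. 18.] [19. 30.]
side -120 2067 [-39. -82.] [37. 97.] [ 77. 100.]
side -105 980 [-39. -79.] [37. 97.] [ 48. 102.]
side -90 823 [-39. -81.] [38. 89.] [46. 94.]
side -75 20
[... 326 characters left out ...]
] [242. 250.]
top -345 855 [-245.  -96.] [-5. 50.] [ 51. 250.]
top -330 155 [-247.  -59.] [-8. 52.] [ 52. 250.]
top -315 8 [-11.  46.] [-3. 48.] [48. 48.]
top -180 212 [-41. -49.] [ -8. -22.] [48. 60.]
top -165 231 [-42. -49.] [-28.  -3.] [49. 61.]
top -150 316 [-26. -49.] [-12.   9.] [29. 53.]
top -135 467 [-25. -49.] [-16.  17.] [27. 54.]
top -120 1795 [-40. -95.] [36. 48.] [60. 98.]
top -105 955 [-41. -93.] [18. 83.] [ 44. 100.]
top -90 1348 [-42. -86.] [16. 87.] [53. 95.]
top -75 207 [-41. -87.] [-4. 89.] [59. 96.]
top -60 107 [-14. -37.] [ 8. 38.] [25. 40.]
top -45 248 [-14. -36.] [ 6. 37.] [29. 39.]
top -30 205 [-14. -33.] [ 2. 34.] [28. 36.]
top -15 149 [-14. -32.] [-8. 34.] [28. 36.]
```

```bash
cat >> h.py <<'E'
def ori2(a=49,sg=1):
    a=np.radians(a); z=np.cos(a)*SX-np.array([0,0,np.sin(a)]); x=-SY*sg
    return np.c_[x,np.cross(z,x),z]
E
python3 - <<'E'
from h import *
# refine tin from wrist1
i=robot.camera_info('wrist');R=np.array(robot.read_tcp_rot());p=np.array(robot.read_position())
T=np.eye(4);T[:3,:3]=R;T[:3,3]=p
i=dict(vfov=i['vfov'],cx=i['cx'],cy=i['cy'],Tw=T@i['T_tool_cam'])
C=cloud('w',np.load('wrist1.npy').astype(float),i)
s=C[60:170,270:380].reshape(-1,3); m=(s[:,2]>.036)&(s[:,2]<.045)
print(cv2.minEnclosingCircle(s[m][:,:2].astype(np.float32)), s[m].mean(0), S(s[m].mean(0)))
for sg in (1,-1):
    for x,z in((-.195,.25),(-.195,.019),(-.1,.019),(0,.019),(.077,.019)):
        q=robot.ik(W(x,.0234,z).tolist(),ori2(49,sg).tolist()); print(sg,x,z,None if q is None else np.round(q,1))
E
```

```text
((0.5250856280326843, -0.09969426691532135), 0.03987966105341911) [ 0.52485848 -0.10469379  0.04047414] [-0.13184467  0.0219465   0.04047414]
1 -0.195 0.25 [-24.   23.9  10.8 -35.5 -97.8 120.4]
1 -0.195 0.019 [-24.1  37.8   0.7 -36.  -78.2 134.4]
1 -0.1 0.019 [-17.1  34.   -6.2 -39.7 -72.4 131.9]
1 0 0.019 [ -8.7  30.8 -11.7 -44.1 -66.6 128.5]
1 0.077 0.019 [ -1.6  28.9 -14.5 -47.5 -62.2 125.2]
-1 -0.195 0.25 [-24.   23.9  10.8 -35.5 -97.8 -59.6]
-1 -0.195 0.019 [-24.1  37.8   0.7 -36.  -78.2 -45.6]
-1 -0.1 0.019 [-17.1  34.   -6.2 -39.7 -72.4 -48.1]
-1 0 0.019 [ -8.7  30.8 -11.7 -44.1 -66.6 -51.5]
-1 0.077 0.019 [ -1.6  28.9 -14.5 -47.5 -62.2 -54.8]
```

```bash
python3 - <<'E'
from h import *
R=ori2()
robot.goto(W(-.195,.0225,.25).tolist(),R.tolist())
robot.move_gripper(0)
robot.servo_line(W(-.195,.0225,.06).tolist(),speed=.12)
robot.servo_line(W(-.195,.0225,.019).tolist(),speed=.04)
print(S(robot.read_position()),robot.read_force(),robot.read_t(),robot.read_grip_width())
for n in ("side","top","wrist"):
    im,d=robot.grab_frame(n); save(n+'2',im); np.save(n+'2.npy',d)
E
python3 -c "
import cv2,numpy as np
a=cv2.imread('pics/side2.png')[140:320,200:440];b=cv2.imread('pics/wrist2.png');t=cv2.imread('pics/top2.png')[140:320,140:440]
cv2.imwrite('pics/m2.png',np.vstack([cv2.resize(a,(400,300)),cv2.resize(t,(400,240))]))"
```

```text
[-0.19512884  0.02234509  0.01925981] [ 0.67364774  0.58510395 -0.06979031] 12.7 0.006773768385904571
```

View pics/m2.png

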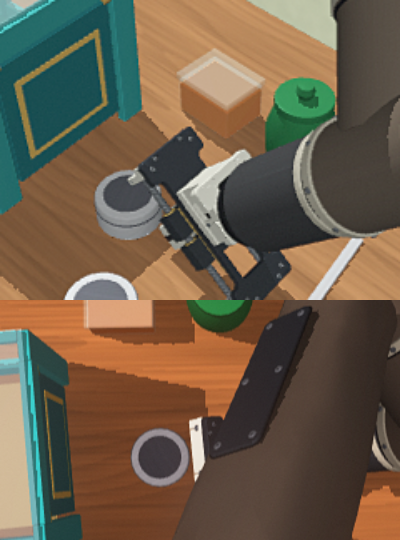

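View pics/wrist2.png

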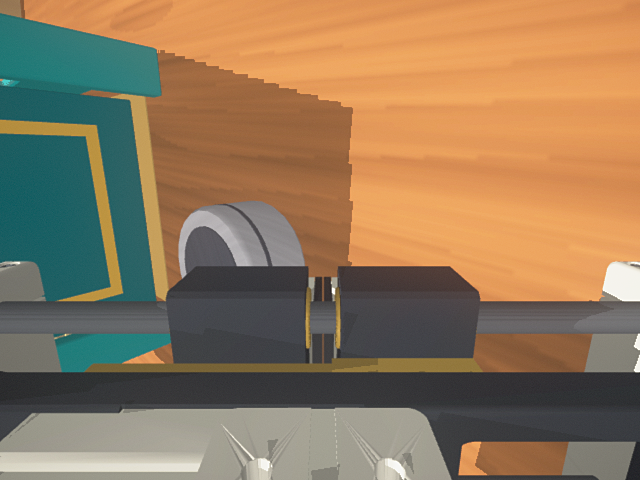

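```bash
cat >> h.py <<'E'
def lid(n,d,pred):
    C=cloud(n,d); s=C.reshape(-1,3); c=pred.copy()
    m=(s[:,2]>.037)&(s[:,2]<.0445)&(np.linalg.norm(s[:,:2]-c[:2],axis=1)<.055)
    if m.sum()<30: return None,m.sum()
    (a,b),r=cv2.minEnclosingCircle(s[m][:,:2].astype(np.float32)); return S([a,b,0])[:2].round(4),round(r,4),m.sum(),S(s[m].mean(0)).round(4)
E
python3 - <<'E'
from h import *
robot.servo_line(W(-.175,.0225,.019).tolist(),speed=.03)
print(robot.read_force())
robot.servo_line(W(-.105,.0225,.019).tolist(),speed=.05)
print(S(robot.read_position()),robot.read_force(),robot.read_t())
for n in ("side","top"):
    im,d=robot.grab_frame(n); save(n+'3',im); np.save(n+'3.npy',d); print(n,lid(n,d.astype(float),W(-.054,.0225)))
E
python3 -c "
import cv2,numpy as np
a=cv2.imread('pics/side3.png')[140:320,160:400];t=cv2.imread('pics/top3.png')[140:320,140:440]
cv2.imwrite('pics/m3.png',np.vstack([cv2.resize(a,(400,300)),cv2.resize(t,(400,240))]))"
```

```text
[ 0.13799991  0.20811023 -0.28040353]
[-0.10509598  0.02253939  0.01900424] [-0.0636709   0.82282841 -0.21580269] 15.2167
side (array([-0.0474,  0.0236]), 0.0499, np.int64(771), array([-0.0519,  0.0316,  0.0404]))
top (array([-0.0412,  0.022 ]), 0.0426, np.int64(869), array([-0.0425,  0.0223,  0.0404]))
```

View pics/m3.png

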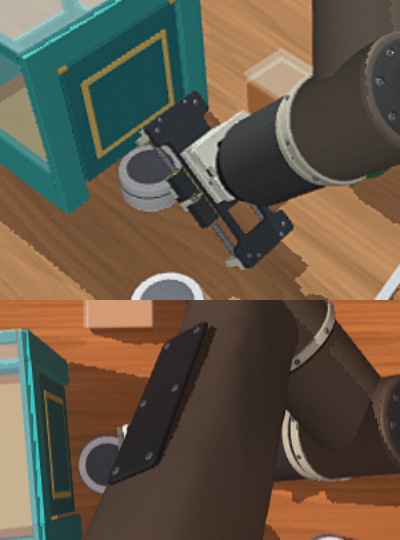

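```bash
python3 - <<'E'
from h import *
for x in (-.06,-.03,0.0):
    robot.servo_line(W(x,.0225,.019).tolist(),speed=.05)
    print(S(robot.read_position()),np.round(robot.read_force(),2),robot.read_t())
im,d=robot.grab_frame('side'); save('side4',im); np.save('side4.npy',d)
im,d=robot.grab_frame('top'); save('top4',im)
E
python3 -c "
import cv2,numpy as np
a=cv2.imread('pics/side4.png')[60:300,80:400];t=cv2.imread('pics/top4.png')[140:320,0:300]
cv2.imwrite('pics/m4.png',np.vstack([cv2.resize(a,(480,360)),cv2.resize(t,(480,240))]))"
```

```text
[-0.05998347  0.02253907  0.01902881] [ 0.51 -0.51 -0.86] 16.3667
[-0.029706    0.02254815  0.01908194] [ 0.4   0.15 -0.4 ] 17.1167
[0.00026812 0.02256893 0.01908212] [ 0.46 -0.37  0.36] 17.8667
```

View pics/m4.png

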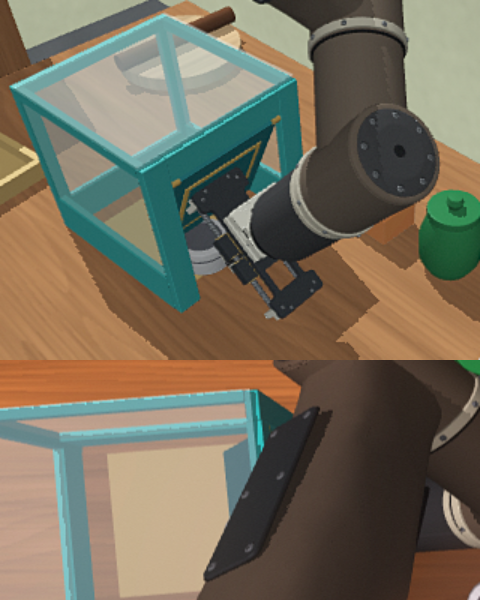

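Run:
```python
from h import *
im,d=robot.grab_frame('top'); C=cloud('top',d.astype(float))
d0=np.load('top0.npy'); m=(d>0)&(d0-d>.03)
s=C[m]; r=s-SO; X=r@SX; Y=r@SY
for y0 in np.arange(-.05,.35,.03):
    k=(Y>=y0)&(Y<y0+.03)&(s[:,2]>.2)
    if k.sum(): 
        kk=k&(X>np.percentile(X[k],98)-.03)
        print(round(y0,2),'Xmax',X[k].max().round(3),'z there',np.percentile(s[kk][:,2],[2,50]).round(3),'zmax',s[k][:,2].max().round(3))
d=np.load('side4.npy').astype(float)
print(lid('side',d,W(.06,.0225)))
```

```text
-0.05 Xmax -0.061 z there [0.504 0.525] zmax 0.551
-0.02 Xmax -0.054 z there [0.524 0.552] zmax 0.58
0.01 Xmax -0.047 z there [0.553 0.581] zmax 0.609
0.04 Xmax -0.04 z there [0.579 0.608] zmax 0.638
0.07 Xmax -0.03 z there [0.6   0.635] zmax 0.665
0.1 Xmax -0.026 z there [0.629 0.663] zmax 0.69
0.13 Xmax 0.026 z there [0.658 0.697] zmax 0.726
0.16 Xmax 0.017 z there [0.672 0.724] zmax 0.739
0.19 Xmax -0.107 z there [0.658 0.676] zmax 0.708
(array([0.0477, 0.0278]), 0.0416, np.int64(429), array([0.0439, 0.0328, 0.0405]))
```

```bash
python3 - <<'E'
from h import *
for x in (.035,.062):
    robot.servo_line(W(x,.0225,.019).tolist(),speed=.045)
    print(S(robot.read_position()),np.round(robot.read_force(),2),robot.read_t())
im,d=robot.grab_frame('side'); save('side5',im); np.save('side5.npy',d)
im,d=robot.grab_frame('top'); save('top5',im); np.save('top5.npy',d)
im,d=robot.grab_frame('wrist'); save('wrist5',im)
E
python3 -c "
import cv2,numpy as np
a=cv2.imread('pics/side5.png')[60:300,80:400];t=cv2.imread('pics/top5.png')[140:360,0:300]
cv2.imwrite('pics/m5.png',np.hstack([np.vstack([cv2.resize(a,(400,300)),cv2.resize(t,(400,280))]),np.vstack([cv2.resize(cv2.imread('pics/wrist5.png'),(400,300)),np.zeros((280,400,3),np.uint8)])]))"
```

```text
[0.03522338 0.02269276 0.01894169] [ 0.32 -0.16 -2.16] 18.9417
[0.06234623 0.02263619 0.01904392] [-0.54  0.16 -0.93] 19.6917
```

View pics/m5.png

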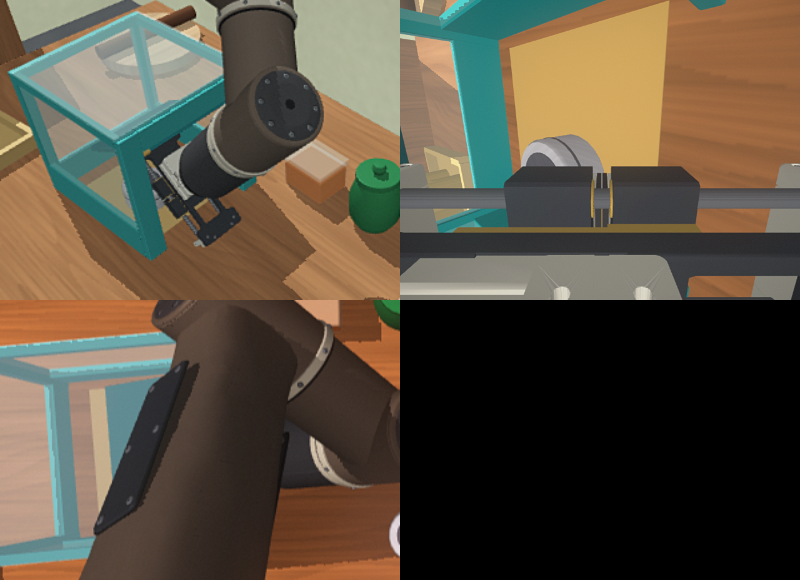

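```bash
cat > wt.py <<'E'
from h import *
from scipy.optimize import least_squares
def wtin():
    i=robot.camera_info('wrist');R=np.array(robot.read_tcp_rot());p=np.array(robot.read_position())
    im,d=robot.grab_frame('wrist')
    T=np.eye(4);T[:3,:3]=R;T[:3,3]=p
    i=dict(vfov=i['vfov'],cx=i['cx'],cy=i['cy'],Tw=T@i['T_tool_cam'])
    C=cloud('w',d.astype(float),i)
    sat=im.max(-1).astype(int)-im.min(-1)
    m=(sat<35)&(C[...,2]>.006)&(C[...,2]<.036); m[262:]=0
    r=C[m]-SO; xy=np.c_[r@SX,r@SY]; ps=S(p)
    k=np.hypot(xy[:,0]-ps[0]-.06,xy[:,1]-ps[1])<.07; xy=xy[k]
    f=least_squares(lambda c:np.hypot(xy[:,0]-c[0],xy[:,1]-c[1])-.04,[ps[0]+.06,ps[1]],loss='soft_l1',f_scale=.002)
    return ps,f.x.round(4),len(xy),np.median(np.abs(f.fun)).round(4),im
E
python3 - <<'E'
from wt import *
r=wtin();print(r[:4])
E
```

```text
(array([0.06197922, 0.02255988, 0.0189527 ]), array([0.113 , 0.0292]), 2250, np.float64(0.0003))
```

Run:
```python
from wt import *
robot.servo_line(W(.080,.0235,.019).tolist(),speed=.04)
print(np.round(robot.read_force(),2),robot.read_t())
r=wtin();print(r[:4]);save('wrist6',r[4])
```

```text
[ 0.76  0.19 -0.53] 20.4917
(array([0.08045854, 0.02362514, 0.01906767]), array([0.1311, 0.0298]), 2281, np.float64(0.0003))
```

```bash
python3 - <<'E'
from wt import *
robot.servo_line(W(.05,.0235,.019).tolist(),speed=.05)
print(np.round(robot.read_force(),2),wtin()[1:4])
robot.servo_line(W(-.17,.0235,.019).tolist(),speed=.08)
print(np.round(robot.read_force(),2),robot.read_t())
robot.dwell(.5)
robot.servo_line(W(-.17,.0235,.30).tolist(),speed=.15)
q=list(robot.read_qpos()); q[1]-=25; 
robot.movej(q)
print(robot.read_t(),robot.read_position())
for n in("side","top"):
    im,d=robot.grab_frame(n); save(n+'7',im); np.save(n+'7.npy',d)
E
python3 -c "
import cv2,numpy as np
a=cv2.imread('pics/side7.png')[60:360,60:480];cv2.imwrite('pics/s7.png',cv2.resize(a,(798,570)))"
```

```text
[ 0.69 -1.24 -0.86] (array([0.1311, 0.0299]), 2366, np.float64(0.0003))
[-0.89  0.41  0.23] 24.2417
27.7167 [ 0.4403562  -0.10730236  0.51652253]
```

View pics/s7.png

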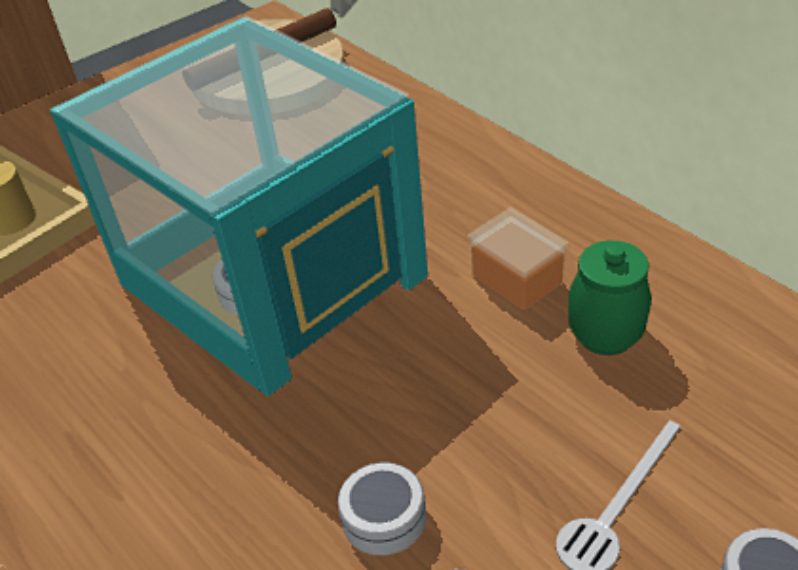

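View pics/top7.png

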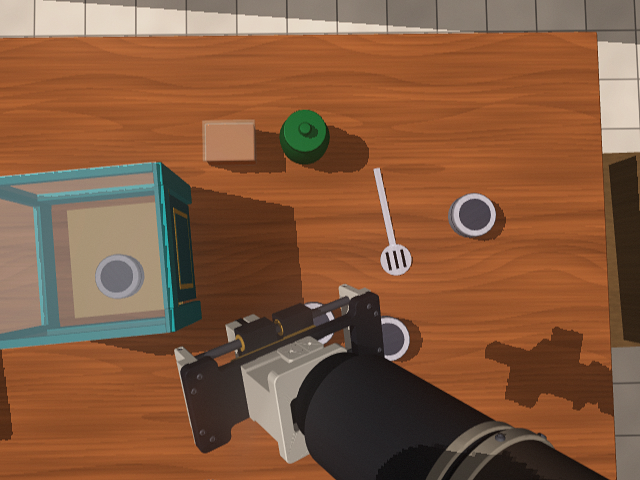

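The tin stands upright inside at top-view (119,276). The flap looks shut, and the jar, box and spoon are at the same pixels as before. I'll check the flap angle and bystander shift numerically, then hand in.

Run:
```python
from h import *
a=np.load('side0.npy').astype(float);b=np.load('side7.npy').astype(float)
m=np.zeros((480,640),np.uint8);cv2.fillPoly(m,[np.array([[212,190],[258,165],[262,200],[216,229]])],1);k=m>0
print('flap depth change mm',np.median(b[k]-a[k])*1000)
s=cloud('side',b)[k];c=s.mean(0);print('flap normal',np.linalg.svd(s-c,full_matrices=False)[2][2])
i0=cv2.imread('pics/side0.png').astype(int);i7=cv2.imread('pics/side7.png').astype(int)
df=np.abs(i0-i7).max(-1)
for n,(x0,y0,x1,y1) in dict(box=(300,165,360,225),jar=(355,180,408,250),spoon=(348,280,420,365)).items(): print(n,(df[y0:y1,x0:x1]>40).mean().round(4))
print(robot.read_t(),robot.read_force()); robot.job_done()
```

```text
flap depth change mm -0.05325675010681152
flap normal [ 0.20252921 -0.86618072 -0.45685104]
box 0.0
jar 0.0
spoon 0.0
27.8167 [ 0.33864226  0.57242943 -0.84938923]
the job is handed in; nothing more can be done
```

The tin is standing upright inside the food safe and the flap is hanging shut behind it. I handed the job in at about 27.8 s, with the arm clear of everything.

- **Push:** I pushed the leftmost tin straight in with the shut fingers. The hand was tilted 49° and rolled so its wide body fitted through the doorway. The wrist force readings between moves stayed under about 2.5 N. Then I drew the fingers straight back out and lifted clear.
- **Tin:** The wrist camera put its centre about 131 mm past the doorway plane and 30 mm left of the middle line. It drifted about 6 mm sideways during the push. It did not move when the fingers backed off, and the final top view shows it upright.
- **Flap:** Its median depth changed by less than 0.1 mm from the first shut picture, and the final side view shows it closed.
- **Bystanders:** The jar, clear box and spoon regions are unchanged from the first side picture.
- **Check that disagreed:** A flap-plane fit on the last picture gave a tilted normal, unlike the same fit on the first picture. I put this down to bad depth pixels, which I did not filter out, and did not rerun the fit. The depth comparison and the pictures both show the flap shut.

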